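Roll the glue caddy into its bay

TASK

Roll the glue caddy forward on the bench until both of its swivelling front castors trail straight behind their pivots, and only then steer it in between the cheeks of its parking bay. Push it gently home by feel, against the spring buffer, until the catch has dropped behind its nose rail and holds it, then let go. Keep its wheels on the bench and what it carries standing, never ram the bay, and leave the other things on the bench alone.

Things in the scene. Friction and masses are not known exactly. Their poses are not given: they have to be found in the camera images.
- caddy: Plywood tray caddy on four small twin-wheel castors, 0.7 to 1 kg with its load. Origin on the bench under the tray's middle; x = forward (towards the nose rail), y = its left, z up. Tray 180 (x) by 126 (y) mm, underside 38 and rim 74 mm above the bench, two crossing dividers inside. It rolls with about 0.5 N of push, more while the castors swing round
- push_bar (a point): Middle of the caddy's push bar: level steel tube 12 mm thick, 104 mm long along the caddy's y, 122 mm behind the caddy's origin, 105 mm above the bench, carried at its ends by legs that slope forward and down to the tray's rear. 26 mm of free air between bar and tray, nothing behind. Axes as the caddy's
- rear_axle (a point): Midway between the caddy's two rear wheels, which do not swivel: 60 mm behind the caddy's origin (62 mm ahead of the push bar), 14 mm above the bench = wheel radius; the wheels stand 90 mm apart. Sideways they only skid. Axes as the caddy's
- nose_rail (a point): Middle of the caddy's nose rail: level steel rod 8 mm thick, 96 mm long along the caddy's y, 130 mm ahead of the caddy's origin, 55 mm above the bench. Axes as the caddy's
- castor_left (a joint): Swivel angle of the left front castor, rad, unlimited; pivot 55 mm ahead and 36 mm left of the caddy's origin, trail 12 mm. 0 (or a whole turn, 6.28) = wheel straight behind its pivot, trailing; 3.14 = wheel ahead of it; positive = anticlockwise from above. Starts swung out by 0.7 to 2.75; swings to trailing in about 60 mm of straight forward rolling
- castor_right (a joint): The same for the right front castor (36 mm right of the middle)
- bay: Dark wooden parking bay fixed on the bench. Origin on the bench, midway along the front edge of its rear sill; x = inward (the way the caddy goes in), y = left, z up. Two cheeks 55 mm high run from x -160 mm to 0, 142 mm clear between them (caddy: 126)
- bay_mouth (a point): On the bench in the middle of the bay's flared mouth, 205 mm before its origin: from here (about 185 mm clear) the 55 mm high flares narrow to the cheeks 45 mm farther in. Axes as the bay's
- bay_sill (a point): Top front edge of the 34 mm high sill, on the middle line, straight above the bay's origin; the tray passes over it. A steel plate, clamped on it by wing nuts through slots, carries the spring buffer and the catch. How far in it is set is not given: the buffer's face (17 mm across, 55 mm above the bench) is anywhere from 22 mm before to 3 mm past this edge. Axes as the bay's
- catch (a joint): Angle of the drop catch, rad: 0 = down (sprung), up to 0.9. Its bevelled tooth stands before the buffer and reaches down to 53 mm above the bench. The nose rail meets the bevel 17 mm before it meets the buffer, lifts it about 0.2 rad (up to 5 N), meets the buffer (5.5 mm travel, 2.5 N/mm); the tooth drops behind it 2 to 3 mm deeper, at 4 to 9 N. Over 20 N is ramming
- glue_bottle: White glue bottle with orange cap, 44 mm across, 110 mm tall, standing loose in the tray's front left compartment. Origin under its middle
- varnish_jar: Amber jar, 46 mm across, 62 mm tall, standing loose in the front right compartment. Origin under its middle
- block_plane: Bystander: block plane, 150 mm long, on the bench
- bar_clamp: Bystander: bar clamp, 260 mm long, lying on the bench
- mug: Bystander: dark steel mug, 80 mm across, 95 mm tall
- screwdriver: Bystander: screwdriver with wooden handle, 210 mm long
- bridge_blank: Bystander: dark wooden bar 160 by 34 by 12 mm
- spool_clamp: Bystander: wooden spool clamp, 38 mm across, 80 mm tall
Mind the look-alikes: they are no part of the job. There is more than one size of the varnish_jar; the one meant has the size given above.

How it is judged:
By the outcome, as a careful person would: the job done as asked, in the order asked, and still so for the second after the job is handed in, with the robot touching nothing.
It also fails if it takes over 59 s, if anything falls off the work surface, if the arm or the gripper's body presses on something with over 40 N, if the wrist force passes 120 N, or if a joint passes its speed limit or range.

ROBOT

A 6-joint arm with a two-finger parallel gripper is mounted at the origin on the work surface. World frame = base frame: x ahead of the robot, y to its left, z up, the work surface at z = 0. Lengths are in mm, angles in rad, forces in N, time in s.
With the tool pointing down it reaches from about 350 to 875 mm from the base axis. Payload 4.2 kg.
Tool frame: the origin (TCP) lies between the finger pads; the fingertips stand 25 mm ahead of it and the grasp point (between the pads) lies 6 mm ahead of it; z points along the fingers, y is the line along which they close (so a half turn about z gives the same grasp; the last joint's range is limited). The gripper opens to 85 mm and grips with 20 to 120 N. Pads are 22 mm wide; open, the fingers measure 114 mm over their backs; the gripper's body (76 mm by 85 mm) begins 54 mm behind the grasp point. The pads swing forward as they close: fully open they stand 13 mm farther back than shut.
Start: joints at [-0.851, 0.385, 0.008, 0, -1.194, -0.259], TCP at [277.927, -559.782, 256.312] pointing down, gripper open.
Joint ranges: [-3.14, 3.14], [-1.21, 2.06], [-1.07, 1.41], [-3.16, 2.05], [-2.99, -0.16], [-3.1, 3.1]. Speed limits (rad/s): [2.79, 2.79, 3.14, 3.14, 3.14, 3.14].

INTERFACE

Orientations are given as a unit quaternion [x, y, z, w].
In Python, from bench import arm gives the robot as it stands.
- The arm moves only by the shell command python3 -m pendant 'ROWS'. ROWS is JSON, a list of rows, each a list of 7 numbers: the shift along the tool's x, y, z in m, then the turn, a rotation vector about the tool's x, y, z in degrees, then the finger opening in m, from 0 to 0.0854. In form: [[x, y, z, wx, wy, wz, fingers], ...]. A call has 1 to 12 rows; each row shifts and turns the commanded pose from where the row before left it, along the tool's axes as they then stand; what a row does not reach is not made up. A row lasts 1/10 s, in which the tool goes at most 50 mm and 8.59 degrees, less where a joint would pass 70% of its speed; a pose out of reach is approached as far as the arm can. A call is refused whole if a number of a shift passes 0.05 or a number of a turn 8.59, either way. A call with a gripper value outside its range is refused whole. The fingers move at their own pace and stop on an object; the grip force is fixed at half the most. Time passes only in rows, so rows that do not move let the fingers close. It gives the time, the measured TCP pose, the force, the opening and the grip force at its end, in the units of the state.
- arm.read_state(): the state, without advancing time (a new reading comes with each control period).
- arm.get_image(name): name is "scene" or "top" or "wrist"; returns a dict with "image" (384x512x3 uint8, red, green, blue), "fx", "fy", "cx", "cy" (pixels), "xyz" and "rotation" of the camera in the world. Camera axes: x right, y down, z forward; pixel columns grow to the right and rows downward; lengths in mm; the calibration is good to about 2 mm. A picture is of the moment at which its call begins. There is no depth.
- arm.job_done(): hands the job in; it is judged then, once.
The state is a dict: "clock": time; "joints": joint angles; "joint_vel": joint speeds; "joint_efforts": joint torques, N m; "position": TCP position; "ee_rot": TCP orientation; "contact_force": force on the tool from outside, world axes, zero at the start; "wrist_torque": the same for the moment, N m; "gripper_width": finger opening in mm; "grasp_force": force on a finger pad.
Only numpy, scipy, OpenCV 4.12 (cv2) and the standard library are available. Lean on these libraries where they do the work, as an engineer would, in place of code of your own. Each camera call takes 0.05 s, during which the arm holds its last target. There are 200 camera calls.

## Working session

There is one attempt and no reset: what is moved stays moved. The work goes in short steps, Python scripts to look and compute and a shell command to move; the robot and the scene stay as the last step left them, time stands still between calls to the robot, and variables do not carry over. Pictures are saved under pics/ and viewed, at most 10 in all, crops included, and the job is handed in when it is done.

```bash
ls; mkdir -p pics
cat > h.py <<'E'
from bench import arm
import numpy as np, cv2
def cam(n):
    d=arm.get_image(n); np.savez(f'/tmp/{n}.npz',**{k:np.array(v) for k,v in d.items()}); return d
def load(n): return dict(np.load(f'/tmp/{n}.npz'))
def R_(d):
    r=np.array(d['rotation'],float)
    if r.shape==(3,3): return r
    from scipy.spatial.transform import Rotation as R
    return R.from_quat(r).as_matrix()
def px2w(d,u,v,z):
    r=R_(d)@np.array([(u-d['cx'])/d['fx'],(v-d['cy'])/d['fy'],1]); o=np.array(d['xyz'],float)
    return o+r*(z-o[2])/r[2]
def w2px(d,p):
    q=R_(d).T@(np.array(p,float)-np.array(d['xyz'],float)); return np.array([d['fx']*q[0]/q[2]+d['cx'],d['fy']*q[1]/q[2]+d['cy']])
def save(d,name,box=None,s=1):
    im=np.array(d['image'])[:,:,::-1]
    if box: im=im[box[1]:box[3],box[0]:box[2]]
    cv2.imwrite(f'pics/{name}.png',cv2.resize(im,None,fx=s,fy=s,interpolation=cv2.INTER_CUBIC))
E
python3 - <<'E'
from h import *
s=arm.read_state(); print(s)
for n in('top','scene'):
    d=cam(n); save(d,n+'0',s=1.5); print(n,d['fx'],d['cx'],d['cy'],d['xyz'],d['rotation'])
E
```

```text
pics
{'clock': 0.0, 'joints': array([-8.51397213e-01,  3.85541279e-01,  6.62819650e-03, -4.69124757e-04,
       -1.19396974e+00, -2.58601359e-01]), 'joint_vel': array([-6.26890833e-05, -5.74609300e-05,  5.96867178e-04, -1.37156028e-03,
        4.17645177e-05, -2.41939589e-03]), 'joint_efforts': array([-9.87786893e-05, -3.92291987e+01,  1.88403761e+01,  4.18612272e+00,
       -4.57141141e-03, -3.25740928e-06]), 'position': array([ 277.69892918, -559.33877152,  255.23609019]), 'ee_rot': array([-2.28281496e-01,  9.73594589e-01,  1.02339148e-03, -2.97594052e-04]), 'contact_force': array([-0.1071433 , -0.10955339, -0.06502187]), 'wrist_torque': array([ 0.02431232, -0.00060026, -0.05981059]), 'grasp_force': 0.0, 'gripper_width': 85.37812370486054}
top 434.0000928995349 260.1278623138406 196.71492203520395 [ 460.49980935   28.59924426 1235.45300189] [ 0.7152734  -0.69724758  0.03821645 -0.02773588]
scene 408.56031676390865 249.3785283938671 186.8596110302904 [1377.07405872   -8.84891303 1053.0392681 ] [ 0.67699514  0.65126853 -0.24327124 -0.24154914]
```

View pics/top0.png

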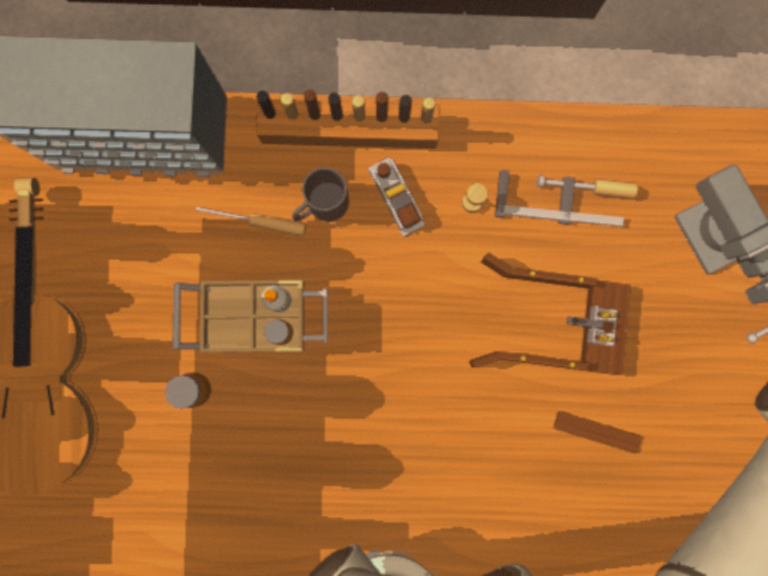

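View pics/scene0.png

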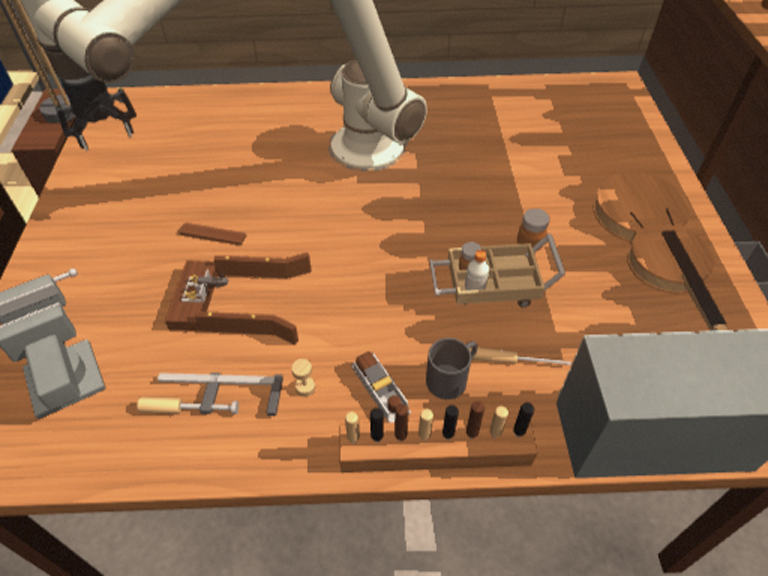

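Top view (1.5x): the caddy is centred near (252,316), with its push bar at x≈180 and its nose rail at x≈325. The bay mouth is near (480,310) and its sill edge near (588,325). There are two jars. The one in the tray's front right compartment, at (277,331), is the small one in the caddy. The larger one, at (185,390), stands loose on the bench beside the push bar and must be left alone. I'll check both in an enlarged crop.

Run:
```python
from h import *
d=load('top'); save(d,'caddy0',(105,175,225,280),6); save(d,'bay0',(305,160,435,260),6)
```

```text
(no output)
```

View pics/caddy0.png

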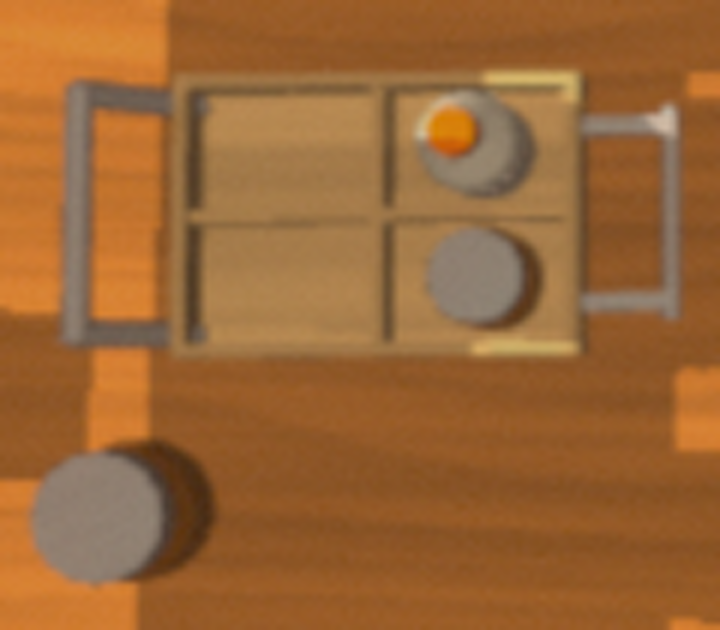

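View pics/bay0.png

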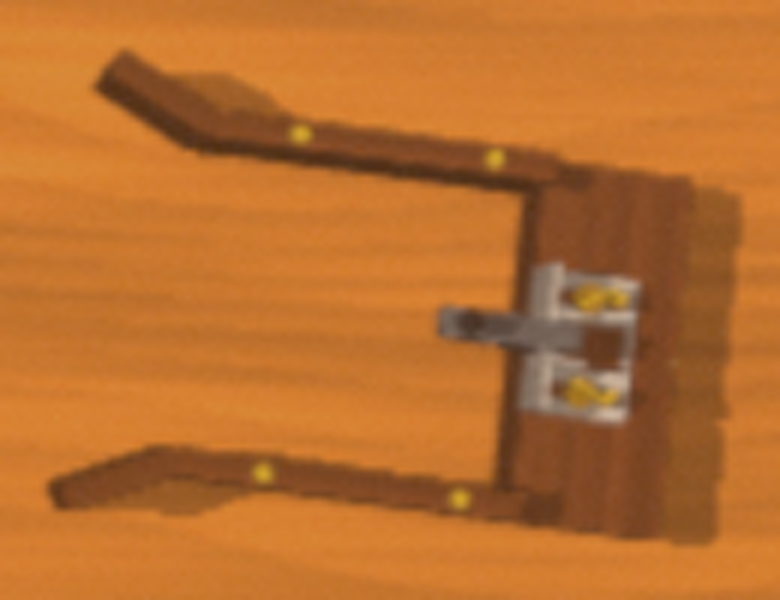

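Caddy crop (6x): the bar runs from (78,88) to (74,340) and the nose rail from (671,112) to (671,312). The jar meant is at (475,277), in the front right compartment. The bench jar at (98,517) is clearly bigger (about 22 px against 16 px across), so it is the look-alike. Bay crop: the cheek-top screws are at (301,133), (495,159), (264,473) and (460,498), and the sill's top front edge runs from about (541,190) to (516,490).

Run:
```python
from h import *
d=load('top')
C=lambda u,v,z:px2w(d,105+(u+.5)/6-.5,175+(v+.5)/6-.5,z)[:2]
B=lambda u,v,z:px2w(d,305+(u+.5)/6-.5,160+(v+.5)/6-.5,z)[:2]
bl,br=C(78,88,105),C(74,340,105); nl,nr=C(671,112,55),C(671,312,55)
bm,nm=(bl+br)/2,(nl+nr)/2
print('bar',bl,br,np.linalg.norm(bl-br),'mid',bm); print('nose',nl,nr,np.linalg.norm(nl-nr),nm,'dist',np.linalg.norm(nm-bm))
f=(nm-bm)/np.linalg.norm(nm-bm); print('head',np.degrees(np.arctan2(f[1],f[0])), 'origin',bm+122*f)
for p in((175,75),(580,72),(580,355),(172,355)): print('tray',C(*p,74))
u1,u2,l1,l2=B(301,133,55),B(495,159,55),B(264,473,55),B(460,498,55)
print('screws',u1,u2,l1,l2,'sep',np.linalg.norm(u1-l1),np.linalg.norm(u2-l2))
g=(u2-u1)+(l2-l1); g/=np.linalg.norm(g); mid=(u1+u2+l1+l2)/4
s=(B(541,190,34)+B(516,490,34))/2
o=mid+g*np.dot(s-mid,g); print('bay head',np.degrees(np.arctan2(g[1],g[0])),'mid',mid,'sill',s,'origin',o,'mouth',o-205*g)
print('sill dir',np.degrees(np.arctan2(*((B(541,190,34)-B(516,490,34))[::-1])))-90)
bb=o-g*(122+130+20); print('bar final approx',bb)
n=np.array([-g[1],g[0]]); print('bar rel bay: along,lat',np.dot(bm-o,g),np.dot(bm-o,n),'origin',np.dot(bm+122*f-o,g),np.dot(bm+122*f-o,n))
print('jar big',C(98,517,62))
from scipy.spatial.transform import Rotation as R
s=arm.read_state(); print(R.from_quat(s['ee_rot']).as_matrix().round(3))
```

```text
bar [576.27473733 385.13234928] [467.19614875 380.82582787] 109.16356815538225 mid [521.73544304 382.97908858]
nose [577.54832311 131.98492428] [486.79391597 128.88653479] 90.80728182167024 [532.17111954 130.43572954] dist 252.75888023553824
head -87.63375189388597 origin [526.77246699 261.08311494]
tray [586.431618   352.12373459]
tray [592.592229   171.63090485]
tray [466.33471829 166.91118284]
tray [461.84892712 346.99666197]
screws [ 619.35274324 -246.73322114] [ 609.73187485 -336.0398043 ] [ 463.75249883 -230.61328761] [ 454.6825078  -319.72254321] sep 156.43301543279935 155.905610011974
bay head -95.98049670453409 mid [ 536.87990618 -283.27721407] sill [ 528.64546814 -357.95117903] origin [ 529.05258686 -357.99382882] mouth [ 550.41152153 -154.10955795]
sill dir -94.98618718431078
bar final approx [557.39224652 -87.47421088]
bar rel bay: along,lat -736.1777395328542 -84.47923252643152 origin -615.4700017637797 -66.76929061031055
jar big [389.40922446 379.28550451]
[[-0.896 -0.445 -0.001]
 [-0.445  0.896  0.002]
 [ 0.     0.002 -1.   ]]
```

The sizes agree: bar to nose is 252.8 mm (252 given) and the tray is 180.6 mm (180 given). The caddy heads at -88° and the bay axis at -96°. Next I turn the tool by 24.4°, travel to a point over the push bar, and narrow the fingers.

```bash
python3 -m pendant '[[0,0,0,0,0,8.13,0.085],[0,0,0,0,0,8.13,0.06],[0,0,0,0,0,8.13,0.026],[-0.0138,0.0466,0,0,0,0,0.026],[-0.0138,0.0466,0,0,0,0,0.026],[-0.0138,0.0466,0,0,0,0,0.026],[-0.0138,0.0466,0,0,0,0,0.026],[-0.0138,0.0466,0,0,0,0,0.026],[-0.0138,0.0466,0,0,0,0,0.026],[-0.0138,0.0466,0,0,0,0,0.026],[-0.0138,0.0466,0,0,0,0,0.026],[-0.0138,0.0466,0,0,0,0,0.026]]'
python3 -m pendant '[[-0.0138,0.0466,0,0,0,0,0.026],[-0.0138,0.0466,0,0,0,0,0.026],[-0.0138,0.0466,0,0,0,0,0.026],[-0.0138,0.0466,0,0,0,0,0.026],[-0.0138,0.0466,0,0,0,0,0.026],[-0.0138,0.0466,0,0,0,0,0.026],[-0.0138,0.0466,0,0,0,0,0.026],[-0.0138,0.0466,0,0,0,0,0.026],[-0.0138,0.0466,0,0,0,0,0.026],[-0.0138,0.0466,0,0,0,0,0.026],[-0.0138,0.0466,0,0,0,0,0.026],[0,0,0,0,0,0,0.026]]'
python3 - <<'E'
from h import *
from scipy.spatial.transform import Rotation as R
s=arm.read_state(); M=R.from_quat(s['ee_rot']).as_matrix(); print(s['position'],M.round(3),np.degrees(np.arctan2(M[1,1],M[0,1])),s['joints'].round(2),s['gripper_width'],s['contact_force'])
d=cam('wrist'); save(d,'w1',s=1.5); print(d['xyz'])
for p in((576.3,385.1,105),(467.2,380.8,105),(521.7,383,105)): print(w2px(d,p)*1.5)
E
```

```text
clock: 1.3
position: [387.1, -134.4, 256.3]
ee_rot: [-0.017, 1.0, 0.0, 0.0]
contact_force: [1.0, -0.2, -0.3]
gripper_width: 26.2
grasp_force: 0.0
clock: 2.5
position: [521.5, 386.2, 253.4]
ee_rot: [-0.019, 1.0, -0.001, -0.001]
contact_force: [-1.2, -0.5, -1.1]
gripper_width: 26.2
grasp_force: 0.0
[521.45237031 386.20371112 253.44887785] [[-0.999 -0.039 -0.001]
 [-0.039  0.999 -0.001]
 [ 0.001 -0.001 -1.   ]] 92.22167267257917 [ 0.89  0.43  0.07 -0.   -1.21 -2.42] 26.229254721911953 [-1.17677726 -0.54023543 -1.11115233]
[454.80537637 384.02643463 372.24155071]
[372.56667451 367.44807088]
[371.76909131 185.92909606]
[372.27734955 281.4100942 ]
```

View pics/w1.png

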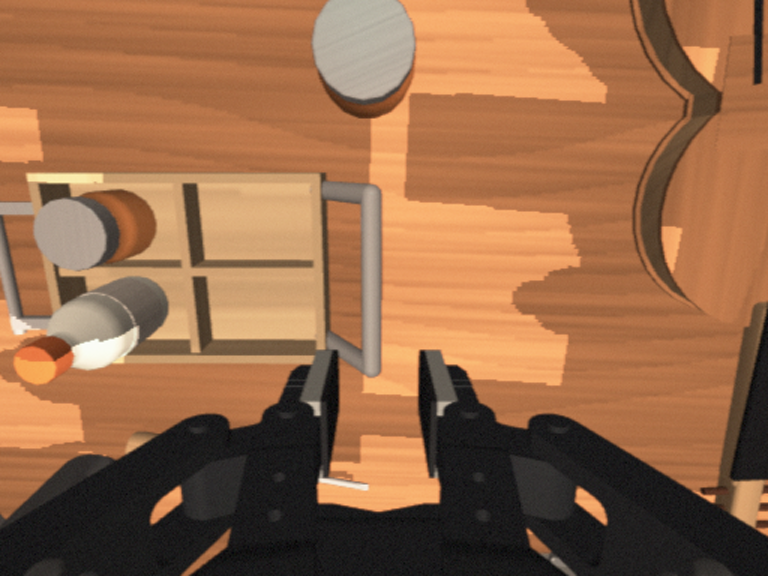

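The wrist view shows the bar at x≈371, from y≈190 to 372, against a predicted 372. The height and position agree within about 1 mm. I descend partway and check.

```bash
python3 -m pendant '[[0,0,0.025,0,0,0,0.026],[0,0,0.025,0,0,0,0.026],[0,0,0.025,0,0,0,0.026],[0,0,0.02,0,0,0,0.026],[0,0,0.01,0,0,0,0.026],[0,0,0,0,0,0,0.026],[0,0,0,0,0,0,0.026],[0,0,0,0,0,0,0.026]]'
cat >> h.py <<'E'
def st():
    from scipy.spatial.transform import Rotation as R
    s=arm.read_state(); M=R.from_quat(s['ee_rot']).as_matrix()
    print('t',round(s['clock'],2),'pos',s['position'].round(1),'yawY',np.degrees(np.arctan2(M[1,1],M[0,1])).round(2),'tilt',M[:2,2].round(4),'F',s['contact_force'].round(1),'w',round(s['gripper_width'],1),'g',round(s['grasp_force'],1),'j',s['joints'].round(2))
    return s
E
python3 - <<'E'
from h import *
st(); d=cam('wrist'); im=np.array(d['image']); 
for p in((576.3,385.1,105),(467.2,380.8,105),(521.7,383,105)): print(w2px(d,p))
save(d,'w2',s=1.5)
E
```

```text
clock: 3.35
position: [521.6, 381.7, 152.9]
ee_rot: [-0.018, 1.0, 0.001, 0.001]
contact_force: [0.4, 0.9, 0.0]
gripper_width: 25.9
grasp_force: 0.0
t 3.35 pos [521.6 381.7 152.9] yawY 92.01 tilt [0.002  0.0019] F [0.4 0.9 0. ] w 25.9 g 0.0 j [ 0.88  0.5  -0.07  0.   -0.99 -2.42]
[253.79680091 312.92809072]
[253.15718782 132.68214074]
[253.59440542 230.17097723]
```

View pics/w2.png

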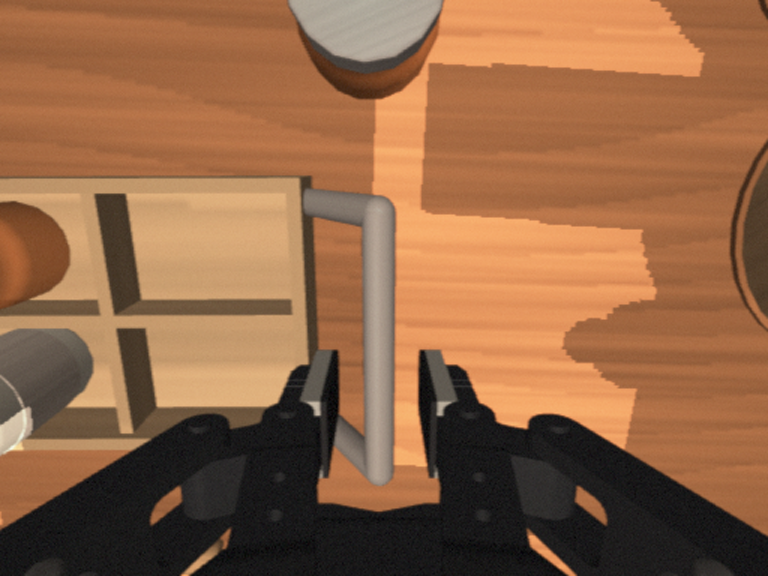

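The wrist view shows the bar centred between the pads (bar x≈379, pads 338 and 419). I descend the last 43 mm and close.

```bash
python3 -m pendant '[[0,0,0.015,0,0,0,0.026],[0,0,0.015,0,0,0,0.026],[0,0,0.013,0,0,0,0.026],[0,0,0,0,0,0,0.026],[0,0,0,0,0,0,0.026],[0,0,0,0,0,0,0.02],[0,0,0,0,0,0,0.015],[0,0,0,0,0,0,0.01],[0,0,0,0,0,0,0.005],[0,0,0,0,0,0,0.005],[0,0,0,0,0,0,0.005]]'
python3 - <<'E'
from h import *
st()
E
```

```text
clock: 4.5
position: [521.4, 381.7, 109.1]
ee_rot: [-0.018, 1.0, 0.0, 0.001]
contact_force: [-0.5, 0.7, 5.1]
gripper_width: 10.2
grasp_force: 58.7
t 4.5 pos [521.4 381.7 109.1] yawY 92.03 tilt [0.0012 0.001 ] F [-0.5  0.7  5.1] w 10.2 g 58.7 j [ 0.88  0.55 -0.12  0.   -0.9  -2.42]
```

```bash
python3 -m pendant '[[0,0,-0.0007,0,0,0,0.005],[0,0,0,0,0,0,0.005]]'; python3 -m pendant '[[0,-0.001,0,0,0,0,0.005],[0,-0.002,0,0,0,0,0.005],[0,-0.003,0,0,0,0,0.005],[0,-0.004,0,0,0,0,0.005],[0,-0.004,0,0,0,0,0.005],[0,-0.004,0,0,0,0,0.005],[0,-0.004,0,0,0,0,0.005],[0,-0.004,0,0,0,0,0.005],[0,-0.004,0,0,0,0,0.005]]'
python3 - <<'E'
from h import *
st()
E
```

```text
clock: 4.7
position: [521.3, 381.6, 109.2]
ee_rot: [-0.018, 1.0, 0.0, 0.0]
contact_force: [0.7, 0.7, 2.2]
gripper_width: 9.9
grasp_force: 58.5
clock: 5.6
position: [522.3, 351.1, 109.2]
ee_rot: [-0.018, 1.0, 0.0, 0.0]
contact_force: [2.1, 1.9, 2.8]
gripper_width: 9.9
grasp_force: 58.7
t 5.6 pos [522.3 351.1 109.2] yawY 92.02 tilt [0.0004 0.0003] F [2.1 1.9 2.8] w 9.9 g 58.7 j [ 0.85  0.52 -0.16  0.   -0.88 -2.38]
```

```bash
python3 -m pendant '[[0,-0.005,0,0,0,0,0.005],[0,-0.005,0,0,0,0,0.005],[0,-0.005,0,0,0,0,0.005],[0,-0.005,0,0,0,0,0.005],[0,-0.005,0,0,0,0,0.005],[0,-0.005,0,0,0,0,0.005],[0,-0.005,0,0,0,0,0.005],[0,-0.005,0,0,0,0,0.005],[0,-0.005,0,0,0,0,0.005],[0,-0.005,0,0,0,0,0.005],[0,-0.005,0,0,0,0,0.005],[0,-0.005,0,0,0,0,0.005]]'
python3 - <<'E'
from h import *
s=st(); d=cam('top'); d2=cam('scene')
# predicted pixels of caddy from the grasp (bar = TCP xy)
y=np.radians(-88); f=np.array([np.cos(y),np.sin(y)]); n=np.array([-f[1],f[0]]); b=s['position'][:2]
for a,l,z in((0,52,105),(0,-52,105),(252,44,55),(252,-44,55)): print((w2px(d,[*(b+a*f+l*n),z])-[105,175]).round(1)*5)
save(d,'t2',(105,175,265,285),5)
E
```

```text
clock: 6.8
position: [524.4, 291.1, 109.1]
ee_rot: [-0.018, 1.0, 0.0, 0.0]
contact_force: [2.8, 1.4, 4.5]
gripper_width: 10.1
grasp_force: 58.9
t 6.8 pos [524.4 291.1 109.1] yawY 92.02 tilt [0.0004 0.0002] F [2.8 1.4 4.5] w 10.1 g 58.9 j [ 0.78  0.48 -0.24  0.   -0.85 -2.31]
[240.5  76. ]
[238.  275.5]
[724.   96.5]
[725.5 257.5]
```

View pics/t2.png

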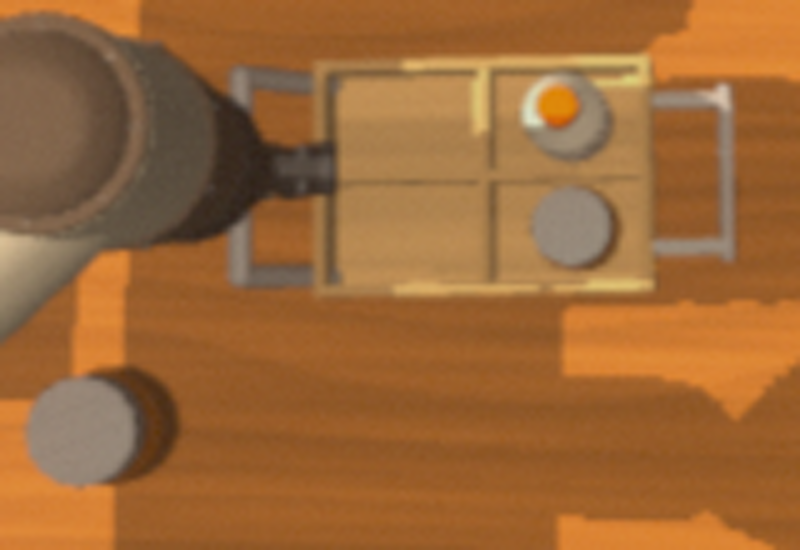

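The top view agrees with the prediction: bar mid (240,176), nose mid (727,173), load standing, heading -87.6°. The caddy has rolled 90 mm straight, so both castors must be trailing (at a 12 mm trail the residual is under 0.01 rad). Next I plan the S-curve for the rear axle onto the bay axis.

```bash
cat > plan.py <<'E'
from h import *
from scipy.interpolate import BPoly
G=-96.0; g=np.array([np.cos(np.radians(G)),np.sin(np.radians(G))]); n=np.array([-g[1],g[0]]); O=np.array([529.05,-357.99])
def bay(p): return np.array([np.dot(p-O,g),np.dot(p-O,n)])
def plan(bar,th,end,step,lat=0):  # th heading rel bay, rad; bar in bay frame
    a=bar+62*np.array([np.cos(th),np.sin(th)])
    P=BPoly.from_derivatives([a[0],end],[[a[1],np.tan(th),0],[lat,0,0]])
    xs=np.linspace(a[0],end,int(np.ceil((end-a[0])/step))+1); t=np.arctan(P.derivative()(xs)); y=P(xs)
    B=np.c_[xs-62*np.cos(t),y-62*np.sin(t)]; rows=[]; q=bar.copy(); T=th
    for b,tt in zip(B[1:],t[1:]):
        f=np.array([np.cos(T),np.sin(T)]); l=np.array([-f[1],f[0]])
        # tool y = -forward ; tool x = y x z(down): 
        fx=round(np.dot(b-q,f),4); lx=round(np.dot(b-q,l),4)
        ry=-round(fx/1000,4); rx=-round(lx/1000,4); w=-round(np.degrees(tt-T),1)
        q=q-ry*1000*f-rx*1000*l; T=T-np.radians(w); rows.append([rx,ry,w])
        c=[q+(62+150)*0]  
    return a,xs,y,t,rows,q,T
E
python3 - <<'E'
from plan import *
s=st(); bar=bay(s['position'][:2]); th=np.radians(-87.6-G)
# tool x sign check: tool x world = ?
y=np.radians(92); print('toolx',np.cross([np.cos(y),np.sin(y),0],[0,0,-1]).round(2),'left of heading',[np.cos(np.radians(2)),np.sin(np.radians(2))])
a,xs,yy,t,rows,q,T=plan(bar,th,-372,6)
print('bar',bar,'axle',a,'maxslope',np.degrees(t.max()),len(rows),'end',q,np.degrees(T))
for i in range(0,len(xs),3): 
    c=np.cos(t[i]);s_=np.sin(t[i]); k=lambda f,l:(xs[i]+f*c-l*s_,yy[i]+f*s_+l*c)
    print('ax%.0f %.0f th%.0f noseL %.0f,%.0f noseR %.0f,%.0f trayL %.0f,%.0f'%(xs[i],yy[i],np.degrees(t[i]),*k(190,48),*k(190,-48),*k(150,63)))
print(rows)
E
```

```text
t 6.9 pos [524.3 290.3 109. ] yawY 91.98 tilt [-0.0003 -0.0009] F [ 2.4 -1.   3.8] w 9.9 g 58.9 j [ 0.78  0.48 -0.24  0.   -0.85 -2.31]
toolx [-1.   -0.03 -0.  ] left of heading [np.float64(0.9993908270190958), np.float64(0.03489949670250097)]
bar [-644.28469693  -72.54347256] axle [-582.94981228  -63.48632479] maxslope 26.711877913136906 36 end [-4.34047789e+02  3.31233167e-02] 5.814451527050492e-15
ax-583 -63 th8 noseL -402,12 noseR -388,-83 trayL -444,21
ax-565 -61 th10 noseL -387,21 noseR -370,-73 trayL -429,29
ax-548 -57 th15 noseL -377,39 noseR -352,-54 trayL -419,43
ax-530 -51 th20 noseL -368,59 noseR -335,-31 trayL -411,59
ax-513 -44 th24 noseL -359,77 noseR -320,-10 trayL -401,75
ax-495 -36 th26 noseL -346,92 noseR -303,6 trayL -389,87
ax-477 -27 th27 noseL -329,101 noseR -286,15 trayL -371,97
ax-460 -18 th25 noseL -307,104 noseR -267,17 trayL -350,101
ax-442 -11 th21 noseL -281,101 noseR -248,11 trayL -324,101
ax-425 -5 th15 noseL -253,89 noseR -229,-4 trayL -296,94
ax-407 -2 th8 noseL -226,72 noseR -212,-23 trayL -268,82
ax-390 -0 th2 noseL -202,56 noseR -198,-40 trayL -24
[... 1546 characters left out ...]
oat64(-0.0063), np.float64(1.7)], [np.float64(-0.002), np.float64(-0.0062), np.float64(2.0)], [np.float64(-0.0021), np.float64(-0.0061), np.float64(2.1)], [np.float64(-0.0023), np.float64(-0.0061), np.float64(2.2)], [np.float64(-0.0023), np.float64(-0.006), np.float64(2.2)], [np.float64(-0.0022), np.float64(-0.006), np.float64(2.2)], [np.float64(-0.0022), np.float64(-0.0059), np.float64(2.1)], [np.float64(-0.002), np.float64(-0.0059), np.float64(1.9)], [np.float64(-0.0017), np.float64(-0.0059), np.float64(1.7)], [np.float64(-0.0013), np.float64(-0.0059), np.float64(1.2)], [np.float64(-0.0009), np.float64(-0.0059), np.float64(0.9)], [np.float64(-0.0003), np.float64(-0.0058), np.float64(0.3)]]
```

Before driving I check the bystanders near this path. The block plane's near end and the spool clamp look close.

Run:
```python
from h import *
from plan import bay
d=load('top'); sc=load('scene')
T=lambda u,v,z:px2w(d,u/1.5,v/1.5,z); S=lambda u,v,z:px2w(sc,u/1.5,v/1.5,z)
for nm,u,v in(('plane TL',370,165),('TR',390,158),('BR',424,228),('BL',404,236),('spool',470,206)):
    for z in(0,30): p=T(u,v,z)[:2]; print('top',nm,z,p.round(),bay(p).round())
for nm,u,v in(('plane near robot',356,357),('nr2',376,349),('far',388,420),('far2',410,412),('spool base',303,390)):
    for z in(0,30): p=S(u,v,z)[:2]; print('scene',nm,z,p.round(),bay(p).round())
a=np.array(d['image'])[90:180,235:345,::-1]; b=np.array(sc['image'])[220:300,180:290,::-1]
k=lambda i,h:cv2.resize(i,(440,int(440*i.shape[0]/i.shape[1])),interpolation=cv2.INTER_CUBIC)
a,b=k(a,0),k(b,0); h=min(a.shape[0],b.shape[0])
cv2.imwrite('pics/obs.png',np.hstack([cv2.resize(a,(400,328)),cv2.resize(b,(400,291+37))]))
```

```text
top plane TL 0 [829.  57.] [-444.  255.]
top plane TL 30 [820.  56.] [-443.  246.]
top TR 0 [844.  19.] [-408.  274.]
top TR 30 [835.  19.] [-407.  265.]
top BR 0 [708. -50.] [-325.  146.]
top BR 30 [702. -48.] [-326.  139.]
top BL 0 [691. -12.] [-361.  125.]
top BL 30 [686. -11.] [-361.  119.]
top spool 0 [ 753. -138.] [-242.  200.]
top spool 30 [ 746. -134.] [-245.  193.]
scene plane near robot 0 [693. -38.] [-335.  129.]
scene plane near robot 30 [712. -37.] [-338.  149.]
scene nr2 0 [675.   3.] [-374.  107.]
scene nr2 30 [695.   3.] [-376.  127.]
scene far 0 [836.  20.] [-408.  265.]
scene far 30 [851.  19.] [-409.  281.]
scene far2 0 [821.  62.] [-449.  246.]
scene far2 30 [836.  60.] [-448.  262.]
scene spool base 0 [ 764. -143.] [-238.  212.]
scene spool base 30 [ 782. -139.] [-244.  229.]
```

View pics/obs.png

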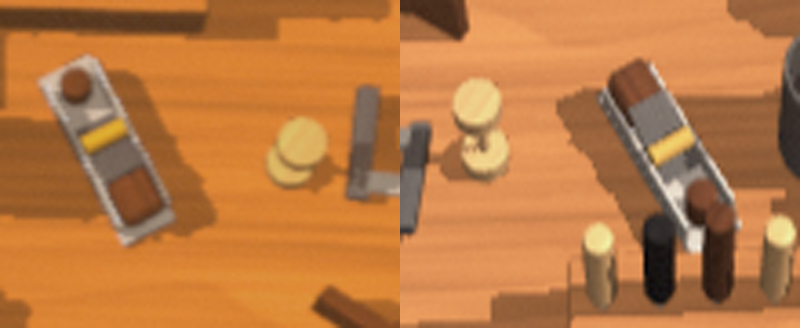

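The crop shows the plane's near corner at top (125,243), which is bay coordinates about (-365, +107 to +119). The spool is well clear at lateral +200. My S-curve would swing the left tray corner to +101, which is too close. I search for a gentler shape.

```bash
cat > opt.py <<'E'
from plan import *
def evalp(a,th,end,k0,k1,lat=0):
    P=BPoly.from_derivatives([a[0],end],[[a[1],np.tan(th),k0],[lat,0,k1]])
    xs=np.linspace(a[0],end+60,120); m=xs<=end
    y=np.where(m,P(np.minimum(xs,end)),lat); t=np.where(m,np.arctan(P.derivative()(np.minimum(xs,end))),0)
    k=np.abs(P.derivative(2)(xs[m])).max()
    F=lambda f,l:(xs+f*np.cos(t)-l*np.sin(t),y+f*np.sin(t)+l*np.cos(t))
    L=0; c=99
    for f,l in((190,48),(150,63),(190,-48),(150,-63)):
        X,Y=F(f,l)
        if l>0: L=max(L,Y[(X>-390)&(X<-310)].max(initial=-99))
        w=np.interp(X,[-206,-205,-160,0],[999,92,71,71]); c=min(c,(w-np.abs(Y)).min())
    return L,c,k,np.degrees(t.max()),P
E
python3 - <<'E'
from opt import *
s=st(); bar=bay(s['position'][:2]); th=np.radians(-87.6-G); a=bar+62*np.array([np.cos(th),np.sin(th)]); print(a)
R=[]
for end in(-380,-370,-360,-350):
  for k0 in np.arange(0,.0121,.001):
    for k1 in np.arange(-.009,.0001,.001):
      L,c,k,t,_=evalp(a,th,end,k0,k1)
      if c>6.9 and k<.0125: R.append((round(L,1),round(c,1),round(k,4),round(t,1),end,round(k0,4),round(k1,4)))
R.sort(); print(*R[:10],sep='\n'); print(*[r for r in R if r[2]<.0085][:6],sep='\n')
E
```

```text
t 6.9 pos [524.3 290.3 109. ] yawY 91.98 tilt [-0.0003 -0.0009] F [ 2.4 -1.   3.8] w 9.9 g 58.9 j [ 0.78  0.48 -0.24  0.   -0.85 -2.31]
[-582.94981228  -63.48632479]
(np.float64(81.9), np.float64(8.0), np.float64(0.012), np.float64(21.7), -350, np.float64(0.012), np.float64(-0.009))
(np.float64(82.6), np.float64(8.0), np.float64(0.011), np.float64(21.0), -350, np.float64(0.011), np.float64(-0.009))
(np.float64(82.7), np.float64(8.0), np.float64(0.012), np.float64(22.1), -350, np.float64(0.012), np.float64(-0.008))
(np.float64(83.4), np.float64(8.0), np.float64(0.011), np.float64(21.5), -350, np.float64(0.011), np.float64(-0.008))
(np.float64(83.5), np.float64(8.0), np.float64(0.012), np.float64(22.6), -350, np.float64(0.012), np.float64(-0.007))
(np.float64(83.8), np.float64(8.0), np.float64(0.01), np.float64(20.4), -350, np.float64(0.01), np.float64(-0.009))
(np.float64(84.2), np.float64(8.0), np.float64(0.01), np.float64(20.8), -350, np.float64(0.01), np.float64(-0.008))
(np.float64(84.3), np.float64(8.0), np.float64(0.011), np.float64(21.9), -350, np.float64(0.011), np.float64(-0.
[... 251 characters left out ...]
64(86.1), np.float64(8.0), np.float64(0.008), np.float64(19.8), -350, np.float64(0.008), np.float64(-0.008))
(np.float64(86.8), np.float64(8.0), np.float64(0.008), np.float64(20.3), -350, np.float64(0.008), np.float64(-0.007))
(np.float64(87.3), np.float64(8.0), np.float64(0.0078), np.float64(19.4), -350, np.float64(0.007), np.float64(-0.008))
(np.float64(87.5), np.float64(8.0), np.float64(0.008), np.float64(20.9), -350, np.float64(0.008), np.float64(-0.006))
(np.float64(87.9), np.float64(8.0), np.float64(0.007), np.float64(20.0), -350, np.float64(0.007), np.float64(-0.007))
(np.float64(88.0), np.float64(8.0), np.float64(0.0078), np.float64(19.3), -350, np.float64(0.006), np.float64(-0.008))
```

```bash
cat > rows.py <<'E'
from opt import *
def rows(bar,th,end,k0,k1,step,lat=0):
    a=bar+62*np.array([np.cos(th),np.sin(th)]); L,c,k,tm,P=evalp(a,th,end,k0,k1,lat); print('L',L,'c',c,'k',k,'tmax',tm)
    N=int(np.ceil((end-a[0])/step)); xs=np.linspace(a[0],end,N+1)[1:]; q=bar.copy(); T=th
    for i,x in enumerate(xs):
        t=np.arctan(P.derivative()(x)); b=np.array([x,P(x)])-62*np.array([np.cos(t),np.sin(t)])
        f=np.array([np.cos(T),np.sin(T)]); l=np.array([-f[1],f[0]])
        fx,lx,w=round(np.dot(b-q,f),1),round(np.dot(b-q,l),1),round(np.degrees(t-T),1)
        q=q+fx*f+lx*l; T+=np.radians(w); print('%d: fwd %.1f left %.1f wz %.1f'%(i,fx,lx,-w),' -> bar',q.round(1),round(np.degrees(T),1))
E
python3 - <<'E'
from rows import *
s=st(); bar=bay(s['position'][:2]); th=np.radians(-87.6-G)
for e,k0,k1 in((-375,.008,-.004),(-370,.009,-.006),(-375,.009,-.007)):
    a=bar+62*np.array([np.cos(th),np.sin(th)]); print(evalp(a,th,e,k0,k1)[:4])
rows(bar,th,-372,.009,-.006,6)
E
```

```text
t 6.9 pos [524.3 290.3 109. ] yawY 91.98 tilt [-0.0003 -0.0009] F [ 2.4 -1.   3.8] w 9.9 g 58.9 j [ 0.78  0.48 -0.24  0.   -0.85 -2.31]
(np.float64(95.78281867914376), np.float64(10.333333333333329), np.float64(0.007999999999999998), np.float64(24.53819960125815))
(np.float64(92.28853388323846), np.float64(8.0), np.float64(0.008999999999999998), np.float64(23.082431688918923))
(np.float64(93.41740805151055), np.float64(10.333333333333329), np.float64(0.009000000000000001), np.float64(23.16002427895521))
L 92.85547063864588 c 8.933333333333337 k 0.008999999999999996 tmax 23.306513254610806
0: fwd 6.0 left -2.8 wz -2.8  -> bar [-637.9  -74.4] 11.2
1: fwd 6.1 left -2.5 wz -2.4  -> bar [-631.5  -75.7] 13.6
2: fwd 6.1 left -2.1 wz -2.0  -> bar [-625.   -76.3] 15.6
3: fwd 6.1 left -1.8 wz -1.8  -> bar [-618.7  -76.4] 17.4
4: fwd 6.2 left -1.5 wz -1.4  -> bar [-612.3  -76. ] 18.8
5: fwd 6.2 left -1.3 wz -1.2  -> bar [-606.   -75.2] 20.0
6: fwd 6.3 left -1.0 wz -1.0  -> bar [-599.8  -74. ] 21.0
7: fwd 6.3 left -0.8 wz -0.8  -> bar [-593.6  -72.5] 21.8
8: fwd 6.3 left -0.6 wz -0.6  -> bar [-5
[... 855 characters left out ...]
ar [-501.5  -30.5] 17.3
24: fwd 6.1 left 1.0 wz 1.0  -> bar [-496.   -27.8] 16.3
25: fwd 6.1 left 1.1 wz 1.0  -> bar [-490.4  -25. ] 15.3
26: fwd 6.1 left 1.2 wz 1.2  -> bar [-484.8  -22.2] 14.1
27: fwd 6.0 left 1.2 wz 1.2  -> bar [-479.3  -19.6] 12.9
28: fwd 6.0 left 1.4 wz 1.3  -> bar [-473.8  -16.9] 11.6
29: fwd 6.0 left 1.4 wz 1.4  -> bar [-468.2  -14.3] 10.2
30: fwd 6.0 left 1.5 wz 1.4  -> bar [-462.6  -11.8] 8.8
31: fwd 5.9 left 1.6 wz 1.6  -> bar [-457.    -9.3] 7.2
32: fwd 5.9 left 1.7 wz 1.6  -> bar [-451.3   -6.9] 5.6
33: fwd 5.9 left 1.8 wz 1.8  -> bar [-445.6   -4.5] 3.8
34: fwd 5.9 left 1.9 wz 1.8  -> bar [-439.9   -2.2] 2.0
35: fwd 5.9 left 2.0 wz 2.0  -> bar [-434.   -0.] -0.0
```

```bash
python3 -m pendant '[[0.0028,-0.006,-0.0005,0,0,-2.8,0.005],[0.0025,-0.0061,0,0,0,-2.4,0.005],[0.0021,-0.0061,0,0,0,-2.0,0.005],[0.0018,-0.0061,0,0,0,-1.8,0.005],[0.0015,-0.0062,0,0,0,-1.4,0.005],[0.0013,-0.0062,0,0,0,-1.2,0.005],[0.001,-0.0063,0,0,0,-1.0,0.005],[0.0008,-0.0063,0,0,0,-0.8,0.005],[0.0006,-0.0063,0,0,0,-0.6,0.005],[0.0004,-0.0064,0,0,0,-0.4,0.005],[0.0003,-0.0063,0,0,0,-0.3,0.005],[0.0002,-0.0064,0,0,0,-0.2,0.005]]'
python3 - <<'E'
from rows import *
s=st(); print(bay(s['position'][:2]).round(1))
E
```

```text
clock: 8.1
position: [523.8, 215.3, 109.2]
ee_rot: [-0.147, 0.989, -0.0, -0.001]
contact_force: [-2.8, 0.6, 2.9]
gripper_width: 10.2
grasp_force: 58.7
t 8.1 pos [523.8 215.3 109.2] yawY 106.9 tilt [-0.0014 -0.0007] F [-2.8  0.6  2.9] w 10.2 g 58.7 j [ 0.68  0.44 -0.33 -0.   -0.81 -1.95]
[-569.7  -65.1]
```

```bash
python3 -m pendant '[[0,-0.0064,0,0,0,0,0.005],[-0.0001,-0.0064,0,0,0,0.1,0.005],[-0.0002,-0.0063,0,0,0,0.2,0.005],[-0.0003,-0.0064,0,0,0,0.3,0.005],[-0.0004,-0.0063,0,0,0,0.4,0.005],[-0.0005,-0.0064,0,0,0,0.5,0.005],[-0.0006,-0.0063,0,0,0,0.5,0.005],[-0.0007,-0.0062,0,0,0,0.7,0.005],[-0.0007,-0.0063,0,0,0,0.7,0.005],[-0.0008,-0.0062,0,0,0,0.8,0.005],[-0.0009,-0.0062,0,0,0,0.8,0.005],[-0.001,-0.0062,0,0,0,1.0,0.005]]'
python3 - <<'E'
from rows import *
s=st(); print(bay(s['position'][:2]).round(1))
bar=bay(s['position'][:2]); M=0
d=cam('top')
# compare: nose-rail ends and tray corners predicted, local edge check via bright/cap colour
im=np.array(d['image']).astype(int); m=(im[:,:,0]>200)&(im[:,:,1]>90)&(im[:,:,1]<170)&(im[:,:,2]<60)
yy,xx=np.where(m); print(len(xx))
h=cv2.cvtColor(np.array(d['image']),cv2.COLOR_RGB2HSV); 
cv2.imwrite('/tmp/t3.png',np.array(d['image'])[:,:,::-1])
# compose enlarged view of caddy+mouth
save(d,'t3',(215,140,375,260),5)
hd=np.radians(-72.7-5.6); 
yw=np.radians(np.degrees(hd))
E
```

```text
clock: 9.3
position: [550.8, 144.6, 109.5]
ee_rot: [-0.095, 0.996, 0.0, 0.001]
contact_force: [1.8, 1.9, -0.7]
gripper_width: 9.9
grasp_force: 58.4
t 9.3 pos [550.8 144.6 109.5] yawY 100.87 tilt [0.0014 0.0005] F [ 1.8  1.9 -0.7] w 9.9 g 58.4 j [ 0.54  0.44 -0.32  0.   -0.81 -1.92]
[-502.1  -30.9]
54572
```

View pics/t3.png

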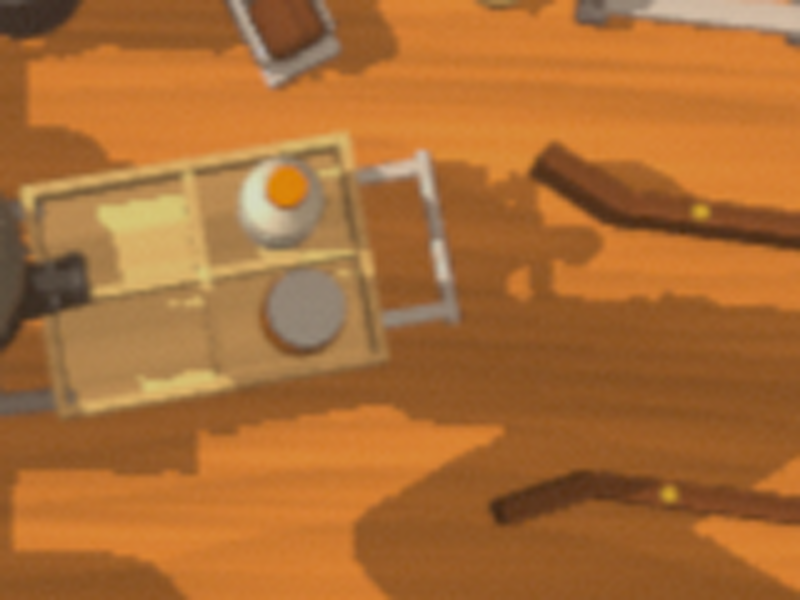

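The top view shows the load standing and the plane clear: its corner is at (275,85) and the tray's front left corner at (348,135). The nose rail ends are at (423,157) and (453,315). I check the measured pose against the plan.

Run:
```python
from rows import *
d=load('top'); C=lambda u,v,z:px2w(d,215+(u+.5)/5-.5,140+(v+.5)/5-.5,z)[:2]
q=[C(*p,74) for p in((22,188),(348,135),(385,357),(62,415))]; c=sum(q)/4
h=(q[1]-q[0])+(q[2]-q[3]); print('tray head',np.degrees(np.arctan2(h[1],h[0])),'centre bay',bay(c))
nm=(C(423,157,55)+C(453,315,55))/2; print('nose bay',bay(nm)); s=st(); b=s['position'][:2]
v=nm-b; print('head bar->nose',np.degrees(np.arctan2(v[1],v[0])),np.linalg.norm(v)); v=c-b; print('bar->centre',np.degrees(np.arctan2(v[1],v[0])),np.linalg.norm(v))
# cheek inside check near the mouth: screws
us,ls=C(700,211,55),C(669,494,55); print('screws',bay(us),bay(ls))
rows(bay(b),np.radians(-78.7+96),-372,.0,-.006,6)
```

```text
tray head -78.74179453827287 centre bay [-386.07269858    6.41351806]
nose bay [-261.99250549   45.47284796]
t 9.35 pos [550.8 143.7 109.5] yawY 100.79 tilt [ 0.0007 -0.0003] F [ 1.5 -0.6 -2. ] w 10.0 g 58.5 j [ 0.54  0.44 -0.32  0.   -0.81 -1.92]
head bar->nose -78.32380194161404 251.05904152681953
bar->centre -78.10588485964313 120.97796599545326
screws [-120.48192612   77.98645662] [-120.354005    -78.27399531]
L 93.60174469498227 c 8.933333333333337 k 0.005987906255937778 tmax 17.299999999999997
0: fwd 6.1 left 0.3 wz 0.3  -> bar [-495.5  -28.7] 17.0
1: fwd 6.1 left 0.9 wz 0.8  -> bar [-489.9  -26. ] 16.2
2: fwd 6.1 left 1.2 wz 1.3  -> bar [-484.4  -23.2] 14.9
3: fwd 6.0 left 1.5 wz 1.4  -> bar [-479.   -20.2] 13.5
4: fwd 6.0 left 1.7 wz 1.6  -> bar [-473.5  -17.1] 11.9
5: fwd 6.0 left 1.7 wz 1.7  -> bar [-468.   -14.2] 10.2
6: fwd 5.9 left 1.7 wz 1.6  -> bar [-462.5  -11.5] 8.6
7: fwd 5.9 left 1.7 wz 1.7  -> bar [-456.9   -8.9] 6.9
8: fwd 5.9 left 1.7 wz 1.6  -> bar [-451.3   -6.5] 5.3
9: fwd 5.9 left 1.7 wz 1.7  -> bar [-445.5   -4.3] 3.6
10: fwd 5.9 left 1.8 wz 1.7  -> bar [-439.8   -2.1] 1.9
11: fwd 5.8 left 1.9 wz 1.9  -> bar [-434.   -0.] -0.0
```

```bash
python3 -m pendant '[[-0.0003,-0.0061,0,0,0,0.3,0.005],[-0.0009,-0.0061,0,0,0,0.8,0.005],[-0.0012,-0.0061,0.0003,0,0,1.3,0.005],[-0.0015,-0.006,0,0,0,1.4,0.005],[-0.0017,-0.006,0,0,0,1.6,0.005],[-0.0017,-0.006,0,0,0,1.7,0.005],[-0.0017,-0.0059,0,0,0,1.6,0.005],[-0.0017,-0.0059,0,0,0,1.7,0.005],[-0.0017,-0.0059,0,0,0,1.6,0.005],[-0.0017,-0.0059,0,0,0,1.7,0.005],[-0.0018,-0.0059,0,0,0,1.7,0.005],[-0.0019,-0.0058,0,0,0,1.9,0.005]]'
python3 - <<'E'
from rows import *
d=cam('top'); s=st(); b=s['position'][:2]; print('bar bay',bay(b))
# automatic pose check: glossy rail is hard; use the tray outline by template of yellow wood vs bench? print edge fits of nose rail along predicted line
im=np.array(d['image']); g_=cv2.cvtColor(im,cv2.COLOR_RGB2HSV)
cv2.imwrite('/tmp/t4.png',im[:,:,::-1])
# grey (low saturation) pixels near predicted nose rail
yw=np.radians(-96.0); f=np.array([np.cos(yw),np.sin(yw)]); l=np.array([-f[1],f[0]])
pts=[]
for L in range(-40,41,5):
    best=[]
    for A in np.arange(232,272,1.0):
        u,v=w2px(d,[*(b+A*f+L*l),55]); val=cv2.getRectSubPix(g_[:,:,1].astype(np.float32),(1,1),(float(u),float(v)))[0,0]; best.append(val)
    best=np.array(best); i=best.argmin(); pts.append((L,232+i,int(best[i])))
print(pts)
# lateral profile of tray sides at several A (z=74): print saturation/gray profile gradient peaks
gr=cv2.cvtColor(im,cv2.COLOR_RGB2GRAY).astype(np.float32); 
for A in(60,90,120,150,180):
    pr=[]
    for L in np.arange(-80,81,1.0):
        u,v=w2px(d,[*(b+A*f+L*l),74]); pr.append(cv2.getRectSubPix(g_[:,:,1].astype(np.float32),(1,1),(float(u),float(v)))[0,0])
    pr=np.array(pr); dd=np.gradient(pr); R=np.arange(-80,81); print(A,'R',R[:40][np.argsort(-abs(dd[:40]))[:2]],'L',R[120:][np.argsort(-abs(dd[120:]))[:2]])
E
```

```text
clock: 10.55
position: [573.4, 74.2, 109.3]
ee_rot: [0.057, 0.998, 0.0, 0.0]
contact_force: [1.6, 0.9, 0.9]
gripper_width: 10.2
grasp_force: 58.9
t 10.6 pos [573.3  73.3 109.3] yawY 83.36 tilt [-0.0001 -0.0005] F [ 1.8 -1.1  0.8] w 10.2 g 58.9 j [ 0.41  0.45 -0.3   0.   -0.82 -2.09]
bar bay [-433.5662978    -1.03598615]
[(-40, np.int64(232), 56), (-35, np.int64(250), 57), (-30, np.int64(251), 68), (-25, np.int64(251), 71), (-20, np.int64(251), 67), (-15, np.int64(250), 69), (-10, np.int64(250), 68), (-5, np.int64(251), 65), (0, np.int64(251), 67), (5, np.int64(251), 70), (10, np.int64(250), 66), (15, np.int64(252), 71), (20, np.int64(251), 67), (25, np.int64(251), 68), (30, np.int64(251), 71), (35, np.int64(250), 67), (40, np.int64(249), 55)]
60 R [-62 -63] L [64 63]
90 R [-64 -63] L [64 65]
120 R [-62 -63] L [66 65]
150 R [-64 -63] L [64 65]
180 R [-46 -47] L [49 50]
```

The pose check shows the nose rail square to the bay axis within about 0.3°, with the tray sides at -63 and +64.5 mm. The caddy is aligned and centred ahead of the cheeks, so I go straight in and watch the lateral force.

```bash
python3 -m pendant '[[0,-0.005,0,0,0,0,0.005],[-0.0001,-0.005,0,0,0,0,0.005],[0,-0.005,0,0,0,0,0.005],[-0.0001,-0.005,0,0,0,0,0.005],[0,-0.005,0,0,0,0,0.005],[-0.0001,-0.005,0,0,0,0,0.005],[0,-0.005,0,0,0,0,0.005],[-0.0001,-0.005,0,0,0,0,0.005],[0,-0.005,0,0,0,0,0.005],[-0.0001,-0.005,0,0,0,0,0.005],[0,-0.005,0,0,0,0,0.005],[-0.0001,-0.005,0,0,0,0,0.005]]'
cat > chk.py <<'E'
from rows import *
d=cam('top'); s=st(); b=s['position'][:2]; print('bar bay',bay(b).round(1)); im=np.array(d['image']); g_=cv2.cvtColor(im,cv2.COLOR_RGB2HSV)[:,:,1].astype(np.float32)
f,l=g,n; R=np.arange(-80,81)
for A in(60,90,150):
    pr=np.array([cv2.getRectSubPix(g_,(1,1),tuple(map(float,w2px(d,[*(b+A*f+L*l),74]))))[0,0] for L in R]); dd=abs(np.gradient(pr)); print(A,'R',R[10:30][np.argsort(-dd[10:30])[:3]],'L',R[130:150][np.argsort(-dd[130:150])[:3]])
E
python3 chk.py
```

```text
clock: 11.8
position: [566.9, 14.5, 109.3]
ee_rot: [0.056, 0.998, -0.0, -0.0]
contact_force: [1.6, 0.9, 2.2]
gripper_width: 10.0
grasp_force: 58.9
t 11.85 pos [566.8  13.8 109.2] yawY 83.59 tilt [-0.0005 -0.0005] F [ 2.5 -0.8  0.4] w 9.9 g 58.9 j [ 0.31  0.44 -0.32  0.   -0.81 -1.99]
bar bay [-373.7   -1.3]
60 R [-65 -64 -63] L [66 65 64]
90 R [-63 -64 -62] L [64 65 63]
150 R [-64 -63 -65] L [64 65 63]
```

```bash
python3 -m pendant '[[-0.0001,-0.005,0,0,0,0,0.005],[-0.0001,-0.005,0,0,0,0,0.005],[-0.0001,-0.005,0,0,0,0,0.005],[-0.0001,-0.005,0,0,0,0,0.005],[0,-0.005,0,0,0,0,0.005],[-0.0001,-0.005,0,0,0,0,0.005],[-0.0001,-0.005,0,0,0,0,0.005],[-0.0001,-0.005,0,0,0,0,0.005],[-0.0001,-0.005,0,0,0,0,0.005],[0,-0.005,0,0,0,0,0.005],[-0.0001,-0.005,0,0,0,0,0.005],[-0.0001,-0.005,0,0,0,0,0.005]]'
python3 chk.py
```

```text
clock: 13.05
position: [560.9, -45.2, 109.1]
ee_rot: [0.056, 0.998, -0.0, -0.0]
contact_force: [-0.8, 1.8, 3.3]
gripper_width: 10.1
grasp_force: 59.1
t 13.1 pos [560.8 -45.9 109.1] yawY 83.58 tilt [-0.0011 -0.0004] F [-0.8 -0.7  2.5] w 10.1 g 59.0 j [ 0.21  0.43 -0.34  0.   -0.81 -1.89]
bar bay [-313.7   -1. ]
60 R [-63 -64 -62] L [68 65 63]
90 R [-64 -65 -63] L [64 63 65]
150 R [-64 -65 -63] L [52 53 66]
```

```bash
python3 -m pendant '[[0,-0.003,0,0,0,0,0.005],[0,-0.003,0,0,0,0,0.005],[0,-0.003,0,0,0,0,0.005],[0,-0.003,-0.0003,0,0,0,0.005],[0,-0.002,0,0,0,0,0.005],[0,-0.001,0,0,0,0,0.005],[0,0,0,0,0,0,0.005]]'; python3 -m pendant '[[0,-0.001,0,0,0,0,0.005],[0,-0.001,0,0,0,0,0.005],[0,-0.001,0,0,0,0,0.005],[0,-0.001,0,0,0,0,0.005],[0,0,0,0,0,0,0.005]]';python3 -m pendant '[[0,-0.001,0,0,0,0,0.005],[0,-0.001,0,0,0,0,0.005],[0,-0.001,0,0,0,0,0.005],[0,-0.001,0,0,0,0,0.005],[0,0,0,0,0,0,0.005]]'
```

```text
clock: 13.8
position: [559.4, -60.0, 109.2]
ee_rot: [0.056, 0.998, -0.0, -0.0]
contact_force: [-1.7, -1.2, 1.3]
gripper_width: 10.1
grasp_force: 58.9
clock: 14.3
position: [559.0, -63.8, 109.3]
ee_rot: [0.056, 0.998, -0.0, -0.0]
contact_force: [-1.3, -0.3, 0.5]
gripper_width: 10.0
grasp_force: 58.8
clock: 14.8
position: [558.8, -67.6, 109.5]
ee_rot: [0.056, 0.998, 0.0, 0.0]
contact_force: [-0.1, 1.9, 0.7]
gripper_width: 10.4
grasp_force: 58.8
```

```bash
for i in 1; do python3 -m pendant '[[0,-0.001,0,0,0,0,0.005],[0,-0.001,0,0,0,0,0.005],[0,-0.001,0,0,0,0,0.005],[0,0,0,0,0,0,0.005]]'; done; python3 -m pendant '[[0,-0.001,0,0,0,0,0.005],[0,-0.001,0,0,0,0,0.005],[0,-0.001,0,0,0,0,0.005],[0,0,0,0,0,0,0.005]]'; python3 -m pendant '[[0,-0.001,0,0,0,0,0.005],[0,-0.001,0,0,0,0,0.005],[0,-0.001,0,0,0,0,0.005],[0,0,0,0,0,0,0.005]]'
```

```text
clock: 15.2
position: [558.5, -70.7, 109.5]
ee_rot: [0.056, 0.998, 0.0, 0.0]
contact_force: [-0.2, 1.0, 0.8]
gripper_width: 10.3
grasp_force: 58.7
clock: 15.6
position: [558.2, -73.7, 109.5]
ee_rot: [0.056, 0.998, -0.0, 0.0]
contact_force: [-1.0, 2.4, -0.0]
gripper_width: 10.2
grasp_force: 58.8
clock: 16.0
position: [557.9, -76.9, 109.5]
ee_rot: [0.056, 0.998, -0.0, 0.0]
contact_force: [-0.4, 2.5, -0.2]
gripper_width: 10.1
grasp_force: 58.8
```

```bash
python3 -m pendant '[[0,-0.001,0,0,0,0,0.005],[0,-0.001,0,0,0,0,0.005],[0,0,0,0,0,0,0.005]]' | grep -E 'posi|cont'; python3 -m pendant '[[0,-0.001,0,0,0,0,0.005],[0,-0.001,0,0,0,0,0.005],[0,0,0,0,0,0,0.005]]'| grep -E 'posi|cont'; python3 -m pendant '[[0,-0.001,0,0,0,0,0.005],[0,-0.001,0,0,0,0,0.005],[0,0,0,0,0,0,0.005]]'| grep -E 'posi|cont'
```

```text
position: [557.6, -78.9, 109.5]
contact_force: [0.0, 1.0, -1.0]
position: [557.4, -80.8, 109.6]
contact_force: [-0.3, 1.5, 0.4]
position: [557.1, -82.8, 109.5]
contact_force: [-0.9, 1.3, -0.2]
```

Run:
```python
from h import *
st(); d=cam('scene'); print(w2px(d,[529,-358,60]))
```

```text
t 16.9 pos [557.1 -82.8 109.5] yawY 83.61 tilt [-0.0001 -0.0003] F [-0.9  1.3 -0.2] w 9.9 g 58.8 j [ 0.14  0.43 -0.33  0.   -0.81 -1.82]
[135.63818527 187.95553825]
```

```bash
python3 -m pendant '[[0,-0.001,0,0,0,0,0.005],[0,-0.001,0,0,0,0,0.005],[0,0,0,0,0,0,0.005]]' | grep -E 'posi|cont'; python3 -m pendant '[[0,-0.001,0,0,0,0,0.005],[0,-0.001,0,0,0,0,0.005],[0,0,0,0,0,0,0.005]]'| grep -E 'posi|cont'
```

```text
position: [556.9, -84.5, 109.6]
contact_force: [0.0, 2.3, 0.1]
position: [556.9, -85.9, 109.5]
contact_force: [-0.6, 6.2, 0.9]
```

```bash
python3 -m pendant '[[0,-0.001,0,0,0,0,0.005],[0,-0.001,0,0,0,0,0.005],[0,0,0,0,0,0,0.005]]' | grep -E 'posi|cont'; python3 -m pendant '[[0,-0.001,0,0,0,0,0.005],[0,-0.001,0,0,0,0,0.005],[0,0,0,0,0,0,0.005]]'| grep -E 'posi|cont'
```

```text
position: [557.0, -87.2, 109.6]
contact_force: [0.3, 7.8, -0.4]
position: [557.1, -88.5, 109.7]
contact_force: [0.9, 10.7, 0.7]
```

Contact built at about 2.4 N/mm from y≈-84, 17 mm after the first light touch. That is the buffer, now about 4 mm deep. I back off gently to feel whether the tooth holds.

```bash
python3 -m pendant '[[0,0.001,0,0,0,0,0.005],[0,0.001,0,0,0,0,0.005],[0,0,0,0,0,0,0.005]]' | grep -E 'posi|cont'; python3 -m pendant '[[0,0.001,0,0,0,0,0.005],[0,0.001,0,0,0,0,0.005],[0,0,0,0,0,0,0.005]]'| grep -E 'posi|cont'; python3 -m pendant '[[0,0.001,0,0,0,0,0.005],[0,0.001,0,0,0,0,0.005],[0,0,0,0,0,0,0.005]]'| grep -E 'posi|cont'
```

```text
position: [557.1, -86.9, 109.6]
contact_force: [-0.3, 9.0, 1.3]
position: [557.1, -85.6, 109.6]
contact_force: [-0.1, 6.2, 0.8]
position: [556.8, -85.0, 109.5]
contact_force: [0.4, 1.3, 0.5]
```

```bash
python3 -m pendant '[[0,0.001,0,0,0,0,0.005],[0,0.001,0,0,0,0,0.005],[0,0,0,0,0,0,0.005]]' | grep -E 'posi|cont'
python3 - <<'E'
from h import *
st(); d=cam('top'); save(d,'t5',(300,155,440,255),5)
E
```

```text
position: [556.4, -84.6, 109.4]
contact_force: [-0.3, -7.3, -0.6]
t 19.35 pos [556.4 -84.6 109.4] yawY 83.6 tilt [-0.0021 -0.0026] F [-0.3 -7.3 -0.6] w 10.4 g 59.0 j [ 0.14  0.43 -0.34  0.   -0.81 -1.82]
```

View pics/t5.png

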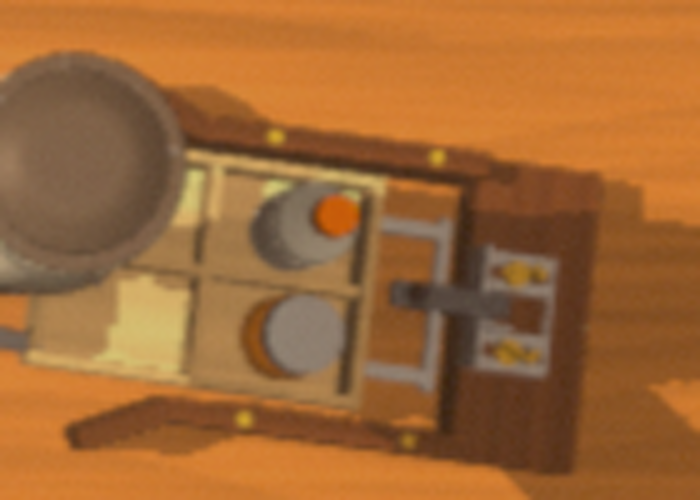

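The rail is under the catch hook (arm over the rail at (435,300)), and a 7 N pull moves it nowhere, so it is latched. The bottle and jar are standing. I ease off the pull, open the fingers and rise.

```bash
python3 -m pendant '[[0,-0.001,0,0,0,0,0.005],[0,-0.0007,0,0,0,0,0.005],[0,0,0,0,0,0,0.005]]' | grep -E 'posi|cont'; python3 -m pendant '[[0,0,0,0,0,0,0.012],[0,0,0,0,0,0,0.016],[0,0,0,0,0,0,0.02],[0,0,0,0,0,0,0.026],[0,0,0,0,0,0,0.026],[0,0,0,0,0,0,0.026]]'; python3 -m pendant '[[0,0,-0.005,0,0,0,0.026],[0,0,-0.01,0,0,0,0.026],[0,0,-0.015,0,0,0,0.026],[0,0,-0.02,0,0,0,0.026],[0,0,-0.03,0,0,0,0.026],[0,0,-0.03,0,0,0,0.026],[0,0,-0.03,0,0,0,0.026],[0,0,0,0,0,0,0.026],[0,0,0,0,0,0,0.026],[0,0,0,0,0,0,0.026]]'
python3 - <<'E'
from rows import *
s=st(); d=cam('top'); im=np.array(d['image']); S=cv2.cvtColor(im,cv2.COLOR_RGB2HSV)[:,:,1].astype(np.float32)
b0=O-276.0*g
for L in(-30,-20,20,30):
    v=np.array([cv2.getRectSubPix(S,(1,1),tuple(map(float,w2px(d,[*(O+A*g+L*n),55]))))[0,0] for A in range(-50,0)]); print(L,'nose along',-50+v.argmin(),v.min())
b=load('top'); print('cap px',np.mean(np.argwhere((abs(im.astype(int)-[235,105,10]).sum(2)<60)[170:240,340:400]),axis=0)+[170,340])
E
```

```text
position: [556.5, -84.7, 109.4]
contact_force: [-0.3, -4.6, -0.5]
clock: 20.3
position: [557.0, -84.0, 109.5]
ee_rot: [0.056, 0.998, 0.0, 0.0]
contact_force: [0.1, -0.1, 0.4]
gripper_width: 25.9
grasp_force: 0.0
clock: 21.3
position: [556.2, -84.2, 248.9]
ee_rot: [0.056, 0.998, 0.0, -0.001]
contact_force: [-0.2, -1.2, -0.7]
gripper_width: 25.7
grasp_force: 0.0
t 21.3 pos [556.2 -84.2 248.9] yawY 83.6 tilt [-0.0016  0.0003] F [-0.2 -1.2 -0.7] w 25.7 g 0.0 j [ 0.14  0.29 -0.16 -0.   -1.13 -1.82]
-30 nose along -23 56.21587
-20 nose along -23 42.96078
20 nose along -22 64.80826
30 nose along -23 67.58151
cap px [197.22580645 367.        ]
```

The nose rail sits still at -22.5, which is where the catch holds it. The cap is unchanged and the gripper is free at 249 mm, so I hand the job in.

```bash
python3 -c "
from bench import arm
print(arm.job_done())"
```

```text
the job is handed in; nothing more can be done
None
```

The glue caddy is parked and handed in at about 21 s: after 90 mm of straight rolling I took both castors as trailing (worked out, not seen), steered it in, pushed to about 11 N on the buffer, and the catch held a 7 N pull before I let go, with bottle and jar standing and nothing else touched.

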